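# Lock the coupon plate's collar, then hold the index plunger out

## Robot

A 7-joint arm with a two-finger parallel gripper is mounted at the origin on the work surface. World frame = base frame: x ahead of the robot, y to its left, z up, the work surface at z = 0. Lengths are in m, angles in rad, forces in N, time in s.
With the tool pointing down it reaches from about 0.375 to 0.925 m from the base axis. Payload 3.1 kg.
Tool frame: the origin (TCP) lies between the finger pads; the fingertips stand 19 mm ahead of it and the grasp point (between the pads) is the TCP; z points along the fingers, y is the direction in which the jaws open and shut (so a half turn about z gives the same grasp; the last joint's range is limited). The gripper opens to 85 mm and grips with 20 to 120 N. Pads are 22 mm wide; open, the fingers measure 114 mm over their backs; the gripper's body (76 mm by 85 mm) begins 54 mm behind the grasp point. The pads swing forward as they close: fully open they stand 13 mm farther back than shut.
Start: joints at [-1.276, 0.383, 0.044, 1.598, -0.018, 1.161, -0.05], TCP at [0.249, 0.601, 0.25] pointing down, gripper open.
Joint ranges: [-2.61, 2.61], [-0.41, 2.15], [-1.48, 1.57], [0, 2.5], [-1.57, 4.71], [0.05, 1.97], [-2.85, 2.85]. Speed limits (rad/s): [2.79, 2.79, 3.14, 3.14, 3.14, 3.14, 3.14].

## Interface

Orientations are given as a unit quaternion [x, y, z, w].
In Python, from bench import move_ptp, movel, move_j, move_gripper, pause, inverse_kinematics, read_camera, camera_params, MotionError, sign_off, look_for, tip_of, read_time_s, read_qpos, read_joint_vel, read_effort, read_eef_pos, read_tcp_rot, read_ft_force, read_ft_torque, read_finger_gap gives the robot as it stands. Calls block until the motion is done:
- move_ptp(position, orientation): joint-space move of the TCP to a pose.
- movel(position, orientation=None, speed=0.15): straight line of the TCP; orientation=None keeps the orientation; speed is the mean speed in m/s.
- move_j(angles): joint-space move.
- move_gripper(opening, effort=None): finger opening in m; effort is the grip in N (None keeps the last); returns when the fingers have stopped.
- pause(seconds).
- inverse_kinematics(position, orientation): joint angles nearest the present ones, or None.
- read_camera(name): name is "scene" or "top" or "wrist"; returns the picture (420x560x3 uint8, red, green, blue); there is no depth.
- camera_params(name): a dict with "K" (3x3 intrinsics, pixels), "camera_from_world" (4x4, takes a point from world to camera coordinates). Camera axes: x right, y down, z forward; pixel columns grow to the right and rows downward; lengths in m; the calibration is good to about 2 mm. A picture is of the moment at which its call begins: read the wrist's pose just before it. camera_params takes no time and is no camera call; for the wrist camera it gives the pose at the moment of the call.
A pose or a line that the arm cannot do raises MotionError and nothing moves.
- sign_off(): hands the job in, once; it reports no verdict.
Trained networks look in the newest picture that a camera, given by its name, has taken for a name from the list of things; names that differ only in an ending like _2 or _b are one class to them, and where a whole thing is asked for, a point or a joint stands for the part that bears it (a point fixed in the world has none). Each returns a list of dicts, best first, with "confidence" (0 to 1); they miss things now and then, are a little off and sometimes report something else, mostly with a low value. They report only what shows in the picture. A call takes as long as a camera call.
- look_for(camera, name): "at" ([column, row] in pixels, amid what is visible of it).
- tip_of(camera, name): "at" ([column, row] in pixels: a listed point, or the origin of a listed thing).
Readings, each from a call of its own:
- read_time_s(): time.
- read_qpos(): joint angles.
- read_joint_vel(): joint speeds.
- read_effort(): joint torques, N m.
- read_eef_pos(): TCP position.
- read_tcp_rot(): TCP orientation.
- read_ft_force(): force on the tool from outside, world axes, zero at the start.
- read_ft_torque(): the same for the moment, N m.
- read_finger_gap(): finger opening in m.
Only numpy, scipy, OpenCV 4.12 (cv2) and the standard library are available. Lean on these libraries where they do the work, as an engineer would, in place of code of your own. Each camera call takes 0.05 s, during which the arm holds its last target. There are 200 camera calls.

## Task

On the photo turntable, turn the black lock collar clockwise until its white pointer is at the green locked mark, while the red-knobbed index plunger is still in its hole. Then pull the plunger fully up by its knob and finish while holding it there, clear of its hole, so that I can index the turntable by hand. Do not turn the turntable yourself, and leave everything else on the bench where it is.

Things in the scene. Friction and masses are not known exactly. Their poses are not given: they have to be found in the camera images.
- rig: fixed stand of the hand-indexed turntable for photographing metal coupons: round dark base 244 mm across. Origin on the turntable's axis at bench height, z up; its -x points to the index plunger (stand turned up to 70 deg either way). On it an aluminium disc 260 mm across (top 63 mm above the bench), a white coupon plate 196 mm across (top 69 mm) and a dark ring with the marks, 86 mm across (top 72 mm)
- collar (a joint): lock collar: black ribbed upright cylinder amid the turntable, 56 mm across, 72.5 to 109.5 mm above the bench (spindle end 4.5 mm above it). Grows clockwise from above: 0 pointer at the white open mark, 1.25 rad at the green locked mark, its end stop; starts between 0 and 0.45. Turns stiffly (0.12 N m), stays where it is left, cannot come off
- collar_grip (a point): point on the collar's vertical axis at a good height to grip across its sides, 97 mm above the bench. Nothing stands higher than the 72 mm ring within 45 mm of the collar's sides; the plunger's knob is 74 mm from them
- collar_pointer (a point): outer end of the white pointer line on the collar's top, 26 mm from the axis
- locked_mark (a point): middle of the green locked mark on the dark ring around the collar, 35.5 mm from the axis, 73 mm above the bench (the open mark is white)
- plunger (a joint): lift of the index plunger (m): 0 with its 10 mm pin 10 mm deep in the seat hole of the turntable's rim, 0.020 fully up at its stop. Slides straight up; the spring pulls it down with 6 N at 0 rising to 14 N at 0.020, plus 0.8 N of weight; let go, it drops home
- plunger_knob (a point): centre of the plunger's red knob, an upright plastic cylinder 28 mm across and 30 mm high; moves with the plunger. Seated it is 123 mm above the bench (knob from 108 to 138 mm), 116 mm from the turntable's axis. Below it a steel sleeve 24 mm across (top 104 mm) on the grey bracket's arm (34 mm wide, top 84 mm)
- turntable (a joint): turn of the turntable in rad, anticlockwise from above, 0 at the start. The seated pin holds it (play about 0.01 rad); once the pin is more than 10 mm up it turns almost freely (0.05 N m)
- target: grey-scale photo target, a loose block 14 x 30 x 20 mm with a white and a black end, standing on the coupon plate 75 to 85 mm from the turntable's axis; origin at the centre of its underside
- loupe: black magnifier, a loose stubby cylinder 40 mm across and 42 mm high, standing on the table about 185 mm from the turntable's axis; origin at the centre of its underside
- tweezers: steel tweezers with a blue grip, lying flat, 115 mm long and 10 mm high, about 185 mm from the turntable's axis; origin at their middle, on the table
- jar: clear test jar with a white lid, 60 mm across and 85 mm high; origin at the centre of its underside
- weight: brass weight, 38 mm across and 56 mm high; origin at the centre of its underside
- blower: black rubber dust blower standing on end, 58 mm across and 115 mm high; origin at the centre of its underside
- dish: white porcelain bowl, 84 mm across and 30 mm high; origin at the centre of its underside

How it is judged:
By the outcome, as a careful person would: the job done as asked, in the order asked, and still so for the second after the job is handed in, while the arm keeps its last pose, push and grip.
It also fails if it takes over 42 s, if anything falls off the work surface, if the arm or the gripper's body presses on something with over 40 N, if the wrist force passes 120 N, or if a joint passes its speed limit or range.

## Working session

There is one attempt and no reset: what is moved stays moved. The work goes in short steps, each a Python script; the robot and the scene stay as the last script left them, time stands still between calls to the robot, and variables do not carry over. Pictures are saved under pics/ and viewed, about 8 in all and at most 12, crops included, and the job is handed in when it is done.

```bash
mkdir -p pics
cat > h.py <<'E'
import numpy as np, cv2
from bench import *
def ray(cam,px,P=None):
    P=P or camera_params(cam); K=np.array(P["K"]);T=np.array(P["camera_from_world"])
    R=T[:3,:3]; o=-R.T@T[:3,3]
    return o, R.T@np.linalg.inv(K)@np.array([px[0],px[1],1.])
def atz(cam,px,z,P=None):
    o,d=ray(cam,px,P); return o+d*(z-o[2])/d[2]
def proj(cam,p,P=None):
    P=P or camera_params(cam); q=np.array(P["K"])@(np.array(P["camera_from_world"])@np.append(p,1))[:3]; return q[:2]/q[2]
def save(n,im): cv2.imwrite(f"pics/{n}.png",cv2.cvtColor(im,cv2.COLOR_RGB2BGR))
E
python3 - <<'E'
from h import *
Z=dict(rig=0,collar_grip=.097,collar_pointer=.1095,locked_mark=.073,plunger_knob=.123,target=.069,loupe=0,tweezers=0,jar=0,weight=0,blower=0,dish=0)
ims=[]
for c in("top","scene"):
    im=read_camera(c); save(c,im); 
    for n,z in Z.items():
        r=tip_of(c,n)
        for d in r[:2]: print(c,n,np.round(d["at"],1),round(d["confidence"],2),np.round(atz(c,d["at"],z),3))
print(read_time_s(),read_tcp_rot())
E
```

```text
top rig [277.8 199. ] 0.73 [ 0.651 -0.007  0.   ]
top collar_grip [273.3 198.3] 0.7 [0.634 0.008 0.097]
top collar_pointer [280.4 197.3] 0.58 [ 0.635 -0.015  0.109]
top collar_pointer [239.2 241.2] 0.37 [0.495 0.12  0.109]
top locked_mark [273.2 206.8] 0.91 [0.61  0.009 0.073]
top plunger_knob [301.8 224.2] 0.44 [ 0.543 -0.081  0.123]
top target [252.7 196.5] 0.58 [0.647 0.077 0.069]
top target [309.2 171.8] 0.2 [ 0.729 -0.115  0.069]
top loupe [240.  241.2] 0.5 [0.505 0.127 0.   ]
top tweezers [313.6 171.7] 0.51 [ 0.748 -0.137  0.   ]
top jar [146.1 210.2] 0.56 [0.621 0.454 0.   ]
top jar [301.2 219.3] 0.4 [ 0.577 -0.087  0.   ]
top weight [313.3 172.8] 0.6 [ 0.744 -0.136  0.   ]
top weight [406.3 194.8] 0.52 [ 0.657 -0.464  0.   ]
top blower [406.8 261.4] 0.71 [ 0.422 -0.447  0.   ]
top dish [145.8 259. ] 0.59 [0.451 0.449 0.   ]
scene rig [291.7 216.5] 0.68 [0.643 0.009 0.   ]
scene collar_grip [290.5 201.5] 0.69 [0.641 0.002 0.097]
scene collar_pointer [282.1 204.5] 0.75 [ 0.631 -0.025  0.109]
scene locked_mark [277.3 198.2] 0.75 [0.596 0.002 0.073]
scene plunger_knob [248.6 204.1] 0.53 [ 0.558 -0.081  0.123]
scene target [306.2 185.9] 0.52 [0.642 0.086 0.069]
scene loupe [276.7 165.9] 0.46 [0.501 0.138 0.   ]
scene tweezers [294.8 271.1] 0.53 [ 0.745 -0.132 -0.   ]
scene jar [358.6 121.7] 0.79 [0.632 0.446 0.   ]
scene weight [196.3 349.6] 0.68 [ 0.651 -0.452  0.   ]
scene blower [130.5 301.7] 0.73 [ 0.423 -0.453  0.   ]
scene dish [312.9  95.6] 0.72 [0.438 0.463 0.   ]
1.3 [ 1.95107223e-01  9.80781918e-01 -2.10089165e-05 -8.71377085e-06]
```

View pics/top.png

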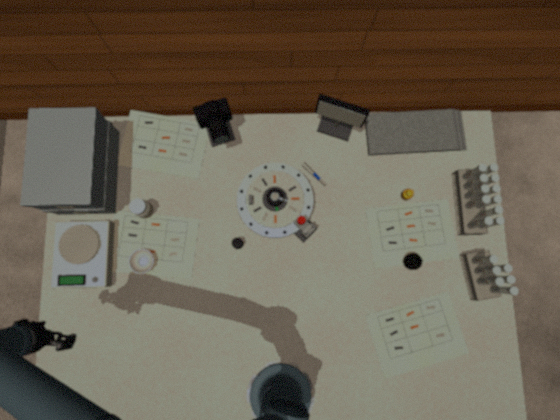

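View pics/scene.png

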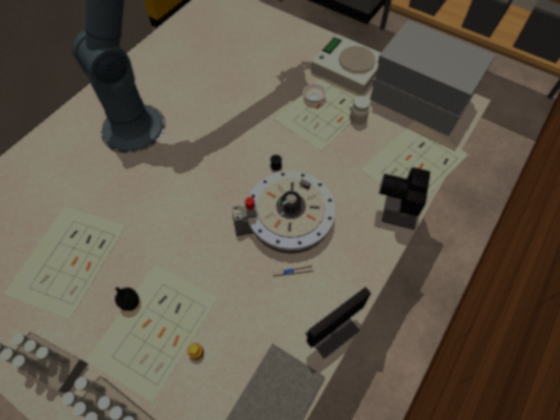

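```bash
cat >> h.py <<'E'
def down(t): # tool x axis at world heading t (jaw axis at t-90deg)
    return [float(np.cos(t/2)),float(np.sin(t/2)),0.,0.]
E
python3 - <<'E'
from h import *
T=np.array(camera_params("wrist")["camera_from_world"]);R=T[:3,:3];o=-R.T@T[:3,3]
print("cam",o-read_eef_pos(),"fwd",R[2])
for p in ([.638,.004,.097],[.638,.004,.3],[.555,-.081,.123]):
  for t in range(0,360,30):
    q=inverse_kinematics(p,down(np.radians(t)))
    print(p,t,None if q is None else np.round(q,2))
E
```

```text
cam [-0.06961599  0.02818444  0.12231006] fwd [ 0.27430998 -0.11289499 -0.9549915 ]
[0.638, 0.004, 0.097] 0 [-0.59  0.63  0.68  1.76 -0.48  0.93 -1.27]
[0.638, 0.004, 0.097] 30 [-0.63  0.65  0.74  1.77 -0.53  0.94 -0.71]
[0.638, 0.004, 0.097] 60 [-0.59  0.63  0.69  1.76 -0.49  0.93 -0.22]
[0.638, 0.004, 0.097] 90 [-0.56  0.61  0.64  1.76 -0.45  0.92  0.28]
[0.638, 0.004, 0.097] 120 [-0.51  0.59  0.57  1.76 -0.39  0.91  0.76]
[0.638, 0.004, 0.097] 150 [-0.44  0.57  0.48  1.76 -0.33  0.89  1.23]
[0.638, 0.004, 0.097] 180 [-0.39  0.56  0.41  1.75 -0.28  0.89  1.71]
[0.638, 0.004, 0.097] 210 [-0.34  0.55  0.35  1.75 -0.23  0.88  2.2 ]
[0.638, 0.004, 0.097] 240 [-0.25  0.53  0.23  1.75 -0.15  0.88  2.66]
[0.638, 0.004, 0.097] 270 [-0.93  1.1   1.36  1.78 -1.14  1.29 -2.41]
[0.638, 0.004, 0.097] 300 [-0.93  1.1   1.36  1.78 -1.14  1.29 -1.89]
[0.638, 0.004, 0.097] 330 [-0.93  1.1   1.36  1.78 -1.14  1.29 -1.36]
[0.638, 0.004, 0.3] 0 [-0.71  0.42  0.84  1.6  -0.32  1.27 -1.38]
[0.638, 0.004, 0.3] 30 [-0.65  0.39  0.75  1.6  -0.28  1.26 -0.89]
[0.638, 0.004, 0.3] 60 [-0.65  0.39  0.75  1.6  
[... 776 characters left out ...]
 -0.081, 0.123] 60 [-0.62  0.5   0.85  1.95 -0.47  0.91 -0.05]
[0.555, -0.081, 0.123] 90 [-0.59  0.48  0.81  1.95 -0.44  0.9   0.45]
[0.555, -0.081, 0.123] 120 [-0.57  0.47  0.79  1.95 -0.43  0.9   0.96]
[0.555, -0.081, 0.123] 150 [-0.55  0.46  0.75  1.95 -0.4   0.89  1.46]
[0.555, -0.081, 0.123] 180 [-0.5   0.44  0.69  1.94 -0.36  0.88  1.95]
[0.555, -0.081, 0.123] 210 [-0.39  0.41  0.55  1.94 -0.28  0.87  2.4 ]
[0.555, -0.081, 0.123] 240 [ 0.9   0.6  -1.03  1.88  0.61  1.01  2.22]
[0.555, -0.081, 0.123] 270 [-0.9   0.91  1.37  1.96 -0.98  1.18 -2.27]
[0.555, -0.081, 0.123] 300 [-0.9   0.91  1.37  1.96 -0.98  1.18 -1.75]
[0.555, -0.081, 0.123] 330 [-0.9   0.91  1.37  1.96 -0.98  1.18 -1.22]
```

Run:
```python
from h import *
move_ptp([.62,-.01,.32],down(np.radians(90))); pause(.3)
P=camera_params("wrist"); im=read_camera("wrist"); save("w1",im)
Z=dict(collar_grip=.097,collar_pointer=.1095,locked_mark=.073,plunger_knob=.123,target=.069,rig=0)
for n,z in Z.items():
    for d in tip_of("wrist",n)[:2]: print(n,np.round(d["at"],1),round(d["confidence"],2),np.round(atz("wrist",d["at"],z,P),4))
print(read_time_s(),read_qpos())
import json; json.dump({k:np.array(v).tolist() for k,v in P.items() if k in("K","camera_from_world")},open("w1.json","w"))
```

```text
collar_grip [289.1 167.5] 0.66 [0.6397 0.0057 0.097 ]
collar_pointer [281.  191.2] 0.94 [ 0.6302 -0.0194  0.1095]
collar_pointer [262.1 170. ] 0.52 [0.6089 0.005  0.1095]
locked_mark [258.2 170.1] 0.85 [ 0.6028 -0.0018  0.073 ]
plunger_knob [215.9 244.9] 0.76 [ 0.555  -0.0802  0.123 ]
target [285.6  97.8] 0.82 [0.6358 0.0828 0.069 ]
rig [285.4 157.3] 0.89 [0.6394 0.0039 0.    ]
4.4917 [-0.62741746  0.328164    0.72609482  1.61939115 -0.22531102  1.27994747
  0.13701767]
```

View pics/w1.png

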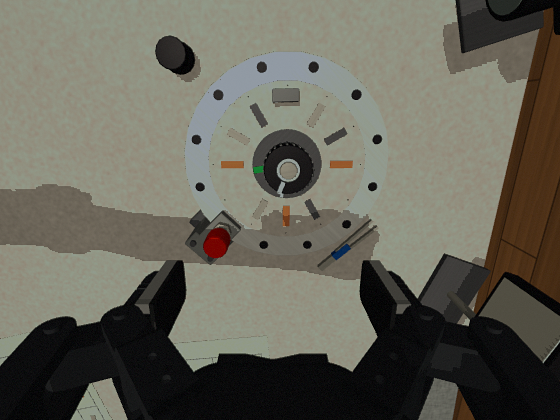

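Run:
```python
from h import *
o=down(np.radians(120))
move_ptp([.639,.005,.2],o); pause(.3)
P=camera_params("wrist"); im=read_camera("wrist"); save("w2",im)
Z=dict(collar_grip=.097,collar_pointer=.1095,locked_mark=.073,plunger_knob=.123,target=.069,rig=0)
for n,z in Z.items():
    for d in tip_of("wrist",n)[:2]: print(n,np.round(d["at"],1),round(d["confidence"],2),np.round(atz("wrist",d["at"],z,P),4))
print(read_time_s(),read_eef_pos(),proj("wrist",[.639,.005,.114],P))
```

```text
collar_pointer [242.6 234.1] 0.88 [ 0.6276 -0.0188  0.1095]
locked_mark [118.1 258.9] 0.68 [ 0.5438 -0.1129  0.073 ]
locked_mark [236.2 188.7] 0.65 [6.072e-01 5.000e-04 7.300e-02]
plunger_knob [118.1 261.7] 0.73 [ 0.5563 -0.0788  0.123 ]
target [314.8 120.7] 0.82 [0.6361 0.082  0.069 ]
target [232.1 189.6] 0.46 [ 0.6045 -0.0031  0.069 ]
rig [271.1 182.7] 0.62 [0.6387 0.0057 0.    ]
5.7167 [0.6389661  0.00506991 0.20004161] [270.83864218 217.73471843]
```

View pics/w2.png

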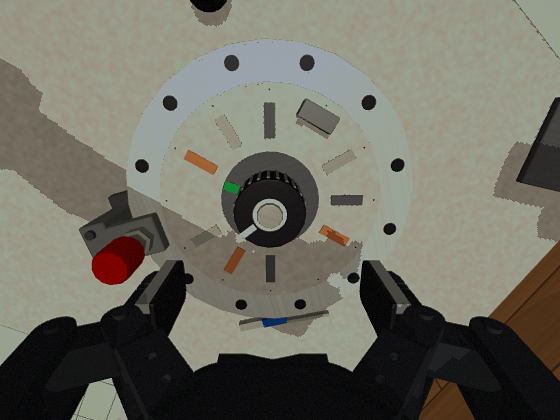

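Run:
```python
from h import *
p=[.6383,.0062,.097]; o=down(np.radians(120))
movel([.6383,.0062,.097],o,speed=.1)
print("F",np.round(read_ft_force(),1),read_time_s())
move_gripper(0.0,30); pause(.1)
print("gap",read_finger_gap(),"F",np.round(read_ft_force(),1),np.round(read_ft_torque(),2))
for h in (112,104,96):
    movel(p,down(np.radians(h))); 
    print(h,round(read_time_s(),2),np.round(read_ft_force(),1),np.round(read_ft_torque(),3),round(read_finger_gap(),4))
im=read_camera("wrist"); save("w3",im)
```

```text
F [0.5 0.6 0. ] 6.9
gap 0.05505115475608301 F [-3.4 -0.3  5.1] [-0.07  0.67  0.  ]
112 7.68 [-4.  -0.1  5.8] [-0.116  0.666 -0.054] 0.0552
104 7.97 [-4.3 -1.   5.7] [-0.075  0.68  -0.08 ] 0.0556
96 8.27 [-3.7 -0.1  5.1] [-0.108  0.638 -0.055] 0.0549
```

View pics/w3.png

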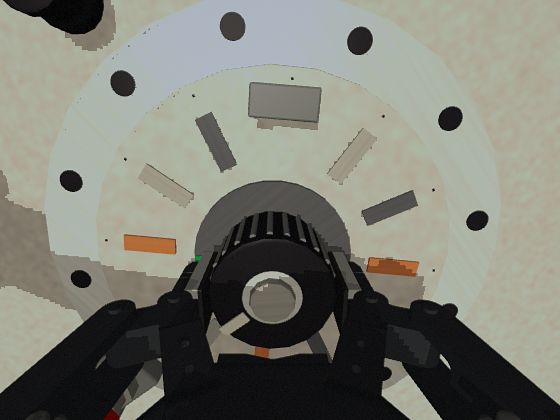

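Run:
```python
from h import *
p=[.6383,.0062,.097]
for h in (84,74,70,67,64,62,60,58,56,54,52):
    movel(p,down(np.radians(h))); t=read_ft_torque()
    print(h,round(read_time_s(),2),np.round(read_ft_force(),1),np.round(t,3),round(read_finger_gap(),4))
    if abs(t[2])>.3: break
P=camera_params("wrist");save("w4",read_camera("wrist"))
print(np.round(proj("wrist",[.6383,.0062,.1095],P)))
for n in("collar_pointer","locked_mark"):
    for d in tip_of("wrist",n)[:2]: print(n,np.round(d["at"],1),round(d["confidence"],2),np.round(atz("wrist",d["at"],.1095 if n[0]=="c" else .073,P),4))
```

```text
84 8.68 [-4.7 -0.9  5. ] [-0.152  0.709 -0.012] 0.0553
74 9.0 [-3.9 -0.4  5.2] [-0.125  0.752 -0.059] 0.0555
70 9.25 [-4.5 -0.4  6.6] [-0.218  0.723 -0.044] 0.0552
67 9.5 [-3.7 -1.   6. ] [-0.112  0.718 -0.051] 0.0552
64 9.75 [-4.2 -0.5  5.8] [-0.17   0.69  -0.051] 0.0552
62 10.0 [-4.2 -0.6  5.7] [-0.175  0.695 -0.012] 0.0552
60 10.25 [-4.4 -0.8  5.6] [-0.217  0.706  0.766] 0.0554
[271. 296.]
locked_mark [226.8 327. ] 0.52 [ 0.5929 -0.0202  0.073 ]
```

Run:
```python
from h import *
o=down(np.radians(60))
move_gripper(.085); movel([.6383,.0062,.13],o,.08)
movel([.62,-.03,.25],down(np.radians(50)),.2); pause(.2)
P=camera_params("wrist");save("w5",read_camera("wrist"))
for n,z in dict(collar_pointer=.1095,locked_mark=.073,plunger_knob=.123,target=.069).items():
    for d in tip_of("wrist",n)[:2]: print(n,np.round(d["at"],1),round(d["confidence"],2),np.round(atz("wrist",d["at"],z,P),4))
print(read_time_s(),proj("wrist",[.6383,.0062,.114],P),np.round(read_ft_force(),1))
```

```text
collar_pointer [248.  178.5] 0.77 [0.6159 0.     0.1095]
locked_mark [245.1 179.7] 0.68 [ 0.6055 -0.003   0.073 ]
plunger_knob [252.7 286. ] 0.94 [ 0.5541 -0.0787  0.123 ]
target [206.8  91.6] 0.98 [0.6329 0.0829 0.069 ]
12.6 [262.53480373 157.59462211] [ 0.1 -0.3 -0.6]
```

View pics/w5.png

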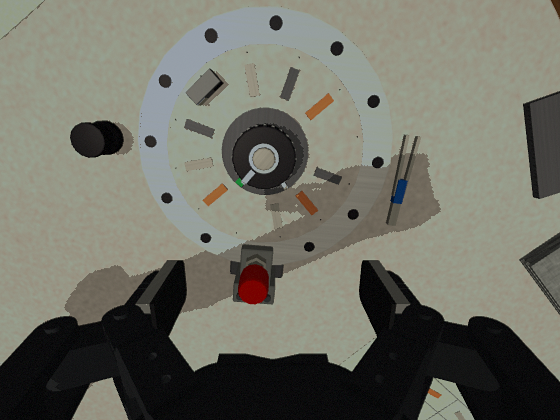

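Run:
```python
from h import *
o=down(np.radians(45))
move_ptp([.556,-.078,.2],o); pause(.2)
P=camera_params("wrist");save("w6",read_camera("wrist"))
for d in tip_of("wrist","plunger_knob")[:2]: print(np.round(d["at"],1),round(d["confidence"],2),np.round(atz("wrist",d["at"],.123,P),4))
im=cv2.imread("pics/w6.png"); h=cv2.cvtColor(im,cv2.COLOR_BGR2HSV)
m=((h[...,0]<8)|(h[...,0]>172))&(h[...,1]>180)&(h[...,2]>60)
n,l,s,c=cv2.connectedComponentsWithStats(m.astype(np.uint8)); k=1+np.argmax(s[1:,4]); print(s[k],c[k],np.round(proj("wrist",[.556,-.078,.123],P)),read_time_s())
cv2.imwrite("pics/w6c.png",im[150:420,130:430])
```

```text
[266.6 227.7] 0.81 [ 0.5539 -0.0763  0.123 ]
[ 250  204   40   47 1526] [269.68479685 227.36238532] [270. 227.] 13.3667
```

View pics/w6c.png

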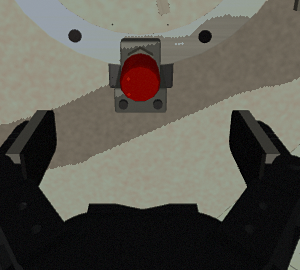

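Run:
```python
from h import *
o=down(np.radians(45)); x,y=.556,-.078
movel([x,y,.125],o,.08); print(np.round(read_ft_force(),1))
move_gripper(0.0,80); pause(.2)
F0=np.array(read_ft_force()); print("gap",read_finger_gap(),np.round(F0,1),read_time_s())
for dz in (.004,.010,.015,.018,.019,.020,.021,.022,.023):
    movel([x,y,.125+dz],o,.04); pause(.1); F=np.array(read_ft_force())
    print(dz,np.round(F,1),np.round(read_ft_torque(),2),round(read_finger_gap(),4),np.round(read_eef_pos(),4))
    if F[2]-F0[2]<-24: break
P=camera_params("wrist");save("w7",read_camera("wrist")); save("s7",read_camera("scene"))
for d in tip_of("scene","plunger_knob")[:2]: print(np.round(d["at"],1),round(d["confidence"],2),np.round(atz("scene",d["at"],.143),4))
for z in (.123,.143): print(z,proj("scene",[x,y,z]))
print(read_time_s())
```

```text
[-0.6 -0.   0.1]
gap 0.02600174016177081 [-3.8  1.4  5.8] 15.2333
0.004 [ 0.9  1.1 -7.6] [ 0.34 -0.2  -0.05] 0.0258 [ 0.5552 -0.0771  0.1279]
0.01 [ -0.1   2.7 -10.2] [ 0.6  -0.1  -0.02] 0.0258 [ 0.5552 -0.0772  0.1344]
0.015 [ -1.3   4.1 -12.2] [ 0.93  0.06 -0.05] 0.0258 [ 0.5553 -0.0772  0.1395]
0.018 [ -1.    5.3 -13.1] [ 1.08  0.12 -0.03] 0.0256 [ 0.5553 -0.0773  0.1425]
0.019 [ -0.5   4.9 -14.6] [ 1.13  0.07 -0.04] 0.0254 [ 0.5553 -0.0772  0.1435]
0.02 [ -0.    4.7 -13.5] [ 1.08  0.06 -0.03] 0.0256 [ 0.5553 -0.0772  0.1445]
0.021 [ -0.4   4.6 -14.1] [ 1.11 -0.03 -0.02] 0.0257 [ 0.5553 -0.0772  0.1454]
0.022 [  0.9   5.7 -20.2] [ 1.04 -0.34 -0.05] 0.0258 [ 0.5552 -0.0772  0.1458]
[293.6 271.1] 0.73 [ 0.7698 -0.1833  0.143 ]
[282.  192.6] 0.71 [ 0.6204 -0.0104  0.143 ]
0.123 [248.69327722 202.839902  ]
0.143 [248.20655454 199.09450628]
18.2583
```

View pics/w7.png

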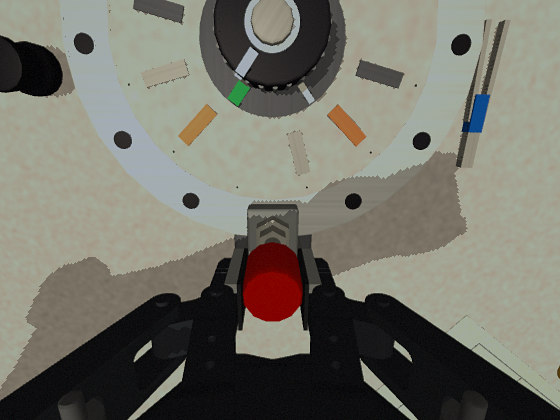

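Run:
```python
from h import *
pause(1.0); print(np.round(read_ft_force(),1),round(read_finger_gap(),4),np.round(read_eef_pos(),4))
P=camera_params("wrist");read_camera("wrist")
for n,z in dict(collar_pointer=.1095,locked_mark=.073,target=.069,plunger_knob=.143).items():
    for d in tip_of("wrist",n)[:1]: print(n,np.round(d["at"],1),round(d["confidence"],2),np.round(atz("wrist",d["at"],z,P),4))
print(read_time_s())
if read_ft_force()[2]<-12: sign_off(); print("signed")
```

```text
[  2.    5.5 -20.4] 0.0256 [ 0.5552 -0.0773  0.1458]
collar_pointer [241.5  67.4] 0.93 [0.6136 0.0012 0.1095]
locked_mark [240.4  94. ] 0.78 [ 0.6033 -0.0026  0.073 ]
plunger_knob [271.6 280.2] 0.63 [ 0.5558 -0.0773  0.143 ]
19.5083
the job is handed in; nothing more can be done
signed
```

I turned the lock collar clockwise to the green locked mark with the plunger still seated. Then I pulled the plunger up to its stop and handed the job in at about 19.5 s, still holding it there.

- **Collar:** I turned it about 60° until the torque jumped to 0.77 N m at the end stop. In the picture taken after letting go, the pointer and the green mark lay at headings of 195.5° and 195.7°. The last wrist picture still showed the pointer at the green mark.
- **Plunger:** The pull rose from about 8 to 14 N as the spring should, then jumped to 20 N at the stop after about 21 mm of lift. It was unchanged a second later (20.4 N, finger opening 25.6 mm), so the knob was not slipping in the grip.
- **Turntable and bench:** The rim holes still sat symmetrically either side of the plunger in the last picture I viewed, so the turntable had not visibly turned. I saw nothing else move, but I did not measure the other items again at the end.

**Checks that failed or disagreed:**
- After the lift, the network did not find the knob in the scene camera; its two reports were elsewhere. I relied on the forces and the wrist picture instead.
- The photo target was not reported in the last wrist picture. In that view it probably lay out of sight; before the lift it was within about 4 mm of where it had been measured earlier.
- Early knob measurements put it 119 mm from the turntable's axis instead of 116 mm, so I took a closer look before gripping it.
- The torque while the collar was turning was small and of the opposite sign to what I expected. I confirmed from a picture that the collar was turning with the gripper.

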